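Back off a clock's knurled retaining ring by counted turns

TASK

The clock in the round bench holder has its glass held by a ribbed, knurled screw ring: with a fingertip against its rim, roll the ring anticlockwise (seen from above) to loosen it. When its white index mark first reaches the holder's fixed pointer carry on for one more full turn, and stop with the mark lined up with the pointer for the second time, not well past it, or the ring comes off. Pinch and lift nothing, and leave the loupe, pocket watch, parts tray and screwdriver where they lie.

Things in the scene. Friction and masses are not known exactly. Their poses are not given: they have to be found in the camera images.
- ring (a joint): Angle (rad) of the steel retaining ring about its upright axis, growing anticlockwise seen from above (loosening). Its white mark is at the pointer at 0, 6.283 and 12.566; it starts between 2.2 and 5.0, so the first meeting is 6.283, the second 12.566. Stops at 0 (tight) and 18.8. Stiff (0.08 N m, about 2 N at the rim), stays where left, does not rise as it turns.
- ring_axis (a point): On the ring's axis, level with its top face, 76 mm above the bench; x points to the fixed pointer, z up. Ring 58 to 76 mm above the bench, 92 mm across between ribs, 102 mm over its 12 upright ribs (5 mm proud, every 30 degrees, 4.5 mm wide, one 9 mm, free gaps about 20 mm). In its 72 mm bore lies the fixed dial, 3 mm lower. Brass case below it is 80 mm across.
- index_mark (a point): Outer end of the white index mark, on the ring's top face over its one wide rib, 51 mm from the axis; it turns with the ring. The mark is a radial bar 14.5 x 7.5 mm.
- holder: Brown wooden round foot of the holder, 170 mm in diameter, 20 mm tall, screwed to the bench; origin at the centre of its underside, on the ring's axis; x points to the fixed pointer.
- pointer_tip (a point): Inner upper end of the fixed pointer, a bright metal plate 22 mm long (radially) and 8 mm wide, standing on the wooden foot from 58 to 80 mm from the ring's axis; its top is 45 mm above the bench, so a fingertip kept above 50 mm passes over it.
- loupe_mid (a point): Centre (half-way up) of a black eye loupe, 36 mm in diameter, 30 mm tall, loose on the bench; bystander.
- watch_mid (a point): Centre of a brass pocket watch lying flat, 44 mm in diameter, 11 mm thick, loose; bystander.
- tray: Clear plastic parts tray, 100 x 70 x 22 mm, origin at the centre of its underside, loose; bystander.
- driver_grip (a point): Middle of the handle of a screwdriver 140 mm long lying on the bench, loose; bystander. No part of a bystander lies within 100 mm of the axis of the ring; all are at most 30 mm tall.
There are look-alikes about, which are no part of the job. What is shaped like the holder but green or red is not meant.

How it is judged:
By the outcome, as a careful person would: the job done as asked, in the order asked, and still so for the second after the job is handed in, with the robot touching nothing.
It also fails if it takes over 67 s, if anything falls off the work surface, if the arm or the gripper's body presses on something with over 40 N, if the wrist force passes 120 N, or if a joint passes its speed limit or range.

ROBOT

A 6-joint arm with a two-finger parallel gripper is mounted at the origin on the work surface. World frame = base frame: x ahead of the robot, y to its left, z up, the work surface at z = 0. Lengths are in m, angles in rad, forces in N, time in s.
With the tool pointing down it reaches from about 0.35 to 0.775 m from the base axis. Payload 7.3 kg.
Tool frame: the origin (TCP) lies at the very end of the fingers, on their centre line; the grasp point (between the pads) lies 19 mm behind it (manip.grip_point_offset is the distance from the TCP to the grasp point, in m); z points along the fingers, y is the direction in which the jaws open and shut (so a half turn about z gives the same grasp; the last joint's range is limited). The gripper opens to 92 mm and grips with 3 to 60 N. Pads are 19 mm wide; open, the fingers measure 130 mm over their backs; the gripper's body (75 mm by 190 mm) begins 47 mm behind the grasp point.
Start: joints at [-1.427, 0.342, 1.524, -0, 1.275, -0.146], TCP at [0.15, -0.503, 0.227] pointing down, gripper open.
Joint ranges: [-2.53, 2.53], [-0.77, 2.02], [0.04, 2.7], [-1, 4.14], [0.28, 2.66], [-3.11, 3.11]. Speed limits (rad/s): [2.57, 2.57, 3.14, 3.14, 3.14, 3.14].

INTERFACE

Orientations are given as a rotation vector (axis times angle).
In Python, from cell import manip, vision gives the robot as it stands.
- The arm moves only by the tool move_arm, never from a script. Its argument "deltas" is a list of rows, each a list of 3 entries, a list of its own where there are three numbers: the shift along the tool's x, y, z in m, then the turn, a rotation vector about the tool's x, y, z in rad, then the opening, from 0 (shut) to 1 (fully open). A call has 1 to 10 rows; each row is the pose to reach, as a shift and turn from the pose commanded when the call began, along the tool's axes at that moment; what a row does not reach only later rows make up. A row lasts 1/8 s, in which the tool goes at most 62.5 mm and 10.7 degrees, less where a joint would pass 70% of its speed; a pose out of reach is approached as far as the arm can. A call with a gripper value outside its range is refused whole. The fingers move at their own pace and stop on an object; the grip force is fixed at half the most. Time passes only in rows, so rows that repeat a pose let the fingers close. It gives the time, the measured TCP pose, the force and the opening at its end, in the units of the state.
- manip.read_state(): the state, without advancing time (a new reading comes with each control period).
- vision.get_image(name): name is "scene" or "top" or "wrist"; returns a dict with "pixels" (420x560x3 uint8, red, green, blue), "z_map" (420x560 float32, m along the optical axis (not along the pixel's ray), 0 where there is no reading), "mtx" (3x3 intrinsics, pixels), "R" (3x3) and "t" (3): a world point X has camera coordinates R X + t; the wrist camera has in their place "mount" (4x4, takes a point from camera to tool coordinates, whose origin is the TCP and whose axes are the flange's). Camera axes: x right, y down, z forward; pixel columns grow to the right and rows downward; lengths in m; the calibration is good to about 2 mm. A picture is of the moment at which its call begins: read the wrist's pose just before it.
- manip.sign_off(): hands the job in, once; it reports no verdict.
Trained networks look in the newest picture that a camera, given by its name, has taken for a name from the list of things; names that differ only in an ending like _2 or _b are one class to them, and where a whole thing is asked for, a point or a joint stands for the part that bears it (a point fixed in the world has none). Each returns a list of dicts, best first, with "confidence" (0 to 1); they miss things now and then, are a little off and sometimes report something else, mostly with a low value. They report only what shows in the picture. A call takes as long as a camera call. They do not tell look-alikes from the thing itself.
- vision.spot_in(query, camera): "position" ([x, y, z] in m, in world coordinates, good to about 4 mm: the middle of the surface that is visible of it).
- vision.outline_of(query, camera): "pixels" (420x560 bool, what is visible of it).
- vision.tip_of(query, camera): "position" ([x, y, z] in m, in world coordinates, good to about 4 mm: a listed point, or the origin of a listed thing).
The state is a dict: "time_s": time; "q": joint angles; "qvel": joint speeds; "effort": joint torques, N m; "tcp_pos": TCP position; "orientation": TCP orientation; "contact_force": force on the tool from outside, world axes, zero at the start; "wrist_torque": the same for the moment, N m; "finger_gap": finger opening in m.
Only numpy, scipy, OpenCV 4.12 (cv2) and the standard library are available. Lean on these libraries where they do the work, as an engineer would, in place of code of your own. Each camera call takes 0.05 s, during which the arm holds its last target. There are 200 camera calls.

## Working session

There is one attempt and no reset: what is moved stays moved. The work goes in short steps, Python scripts to look and compute and a tool call to move; the robot and the scene stay as the last step left them, time stands still between calls to the robot, and variables do not carry over. Pictures are saved under pics/ and viewed, about 8 in all and at most 12, crops included, and the job is handed in when it is done.

Besides the shell and the picture viewer there is one more tool, called after ">>>" as name([rows], argument=value, ...), one row to a line, values as JSON. move_arm: Moves the arm, as the interface text tells. Its arguments: {"type":"object","properties":{"deltas":{"type":"array"}},"required":["deltas"]}

```bash
mkdir -p pics; ls
python3 - <<'E'
from cell import manip, vision
import cv2,numpy as np
for c in("scene","top"):
    im=vision.get_image(c); cv2.imwrite(f"pics/{c}0.png",im["pixels"][:,:,::-1])
    for n in("holder","ring_axis","index_mark","pointer_tip","loupe_mid","watch_mid","tray","driver_grip"):
        print(c,n,[(np.round(d["position"],3).tolist(),round(d["confidence"],2)) for d in vision.tip_of(n,c)][:4])
print(manip.read_state())
E
```

```text
pics
scene holder [([0.785, 0.164, 0.003], 0.83), ([0.646, -0.231, 0.001], 0.72), ([0.523, 0.065, -0.001], 0.66), ([0.418, -0.231, -0.0], 0.63)]
scene ring_axis [([0.788, 0.155, 0.074], 0.95), ([0.419, -0.229, 0.076], 0.91), ([0.644, -0.23, 0.083], 0.91), ([0.524, 0.063, 0.077], 0.83)]
scene index_mark [([0.693, -0.214, 0.082], 0.89), ([0.468, -0.226, 0.076], 0.88), ([0.825, 0.188, 0.073], 0.6), ([0.488, 0.028, 0.076], 0.57)]
scene pointer_tip [([0.575, 0.088, 0.048], 0.88), ([0.7, -0.205, 0.048], 0.78), ([0.83, 0.191, 0.046], 0.76), ([0.477, -0.223, 0.048], 0.68)]
scene loupe_mid [([0.525, -0.117, 0.012], 0.61)]
scene watch_mid [([0.374, 0.169, 0.005], 0.52)]
scene tray [([0.567, 0.242, 0.0], 0.74)]
scene driver_grip [([0.699, -0.064, 0.011], 0.62)]
top holder [([0.785, 0.157, 0.002], 0.88), ([0.523, 0.062, 0.002], 0.77), ([0.648, -0.227, -0.001], 0.73), ([0.419, -0.235, -0.002], 0.7)]
top ring_axis [([0.523, 0.063, 0.075], 0.84), ([0.785, 0.155, 0.076], 0.82), ([0.646, -0.229, 0.075], 0.8), ([0.418, -0.237, 0.073], 0.59)]
top index_mark [([0.468, -0.222, 0.073], 0.88), ([0.484, 0.0
[... 424 characters left out ...]
], 0.58)]
{'time_s': 0.9, 'q': array([-1.42703158e+00,  3.42003633e-01,  1.52414667e+00, -1.61211672e-05,
        1.27543899e+00, -1.45981711e-01]), 'qvel': array([-1.68986219e-03, -1.06410835e-04,  2.29869632e-03, -1.00752551e-03,
       -6.32625785e-05, -3.37284820e-04]), 'effort': array([-1.09402270e-03, -4.31125510e+01, -2.44475949e+01,  7.17196916e-02,
        4.82062704e-02, -1.33426987e-06]), 'tcp_pos': array([ 0.15002085, -0.50309252,  0.2267223 ]), 'orientation': array([ 3.10867763e+00,  4.53549086e-01, -2.42323591e-05]), 'contact_force': array([ 0.77540514,  0.42709121, -0.39337524]), 'wrist_torque': array([ 0.02950314, -0.03310833, -0.0402642 ]), 'finger_gap': 0.09180978186057373}
```

View pics/top0.png

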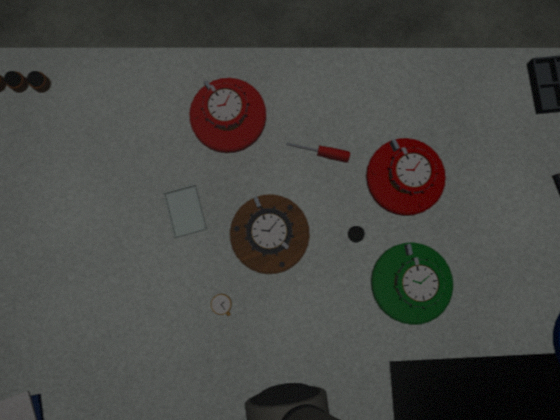

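View pics/scene0.png

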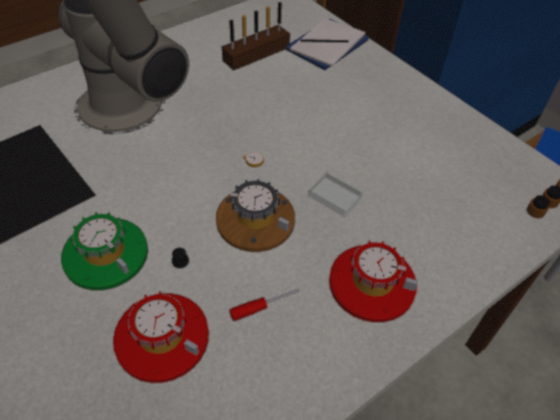

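The top view has four holder-shaped things: brown at pixel (269,232), green at (412,283) and red at (406,176) and (228,115). Only the brown one fits the description. I'll confirm it in a crop and get the wrist camera's mounting.

Run:
```python
from cell import manip, vision
import cv2,numpy as np
im=vision.get_image("top"); cv2.imwrite("pics/crop.png",cv2.resize(im["pixels"][180:285,215:325,::-1],None,fx=5,fy=5,interpolation=3))
w=vision.get_image("wrist"); print(np.round(w["mount"],4),w["mtx"]); print(im["mtx"],im["t"])
```

```text
[[-7.000e-04 -9.669e-01 -2.552e-01  6.700e-02]
 [ 1.000e+00 -4.000e-04 -1.000e-03  9.000e-04]
 [ 8.000e-04 -2.552e-01  9.669e-01 -1.578e-01]
 [ 0.000e+00  0.000e+00  0.000e+00  1.000e+00]] [[293.13228597   0.         276.75949298]
 [  0.         293.13228597 209.14747129]
 [  0.           0.           1.        ]]
[[500.73884766   0.         277.01088372]
 [  0.         500.73884766 201.40375435]
 [  0.           0.           1.        ]] [0.04830302 0.58617711 0.99137475]
```

View pics/crop.png

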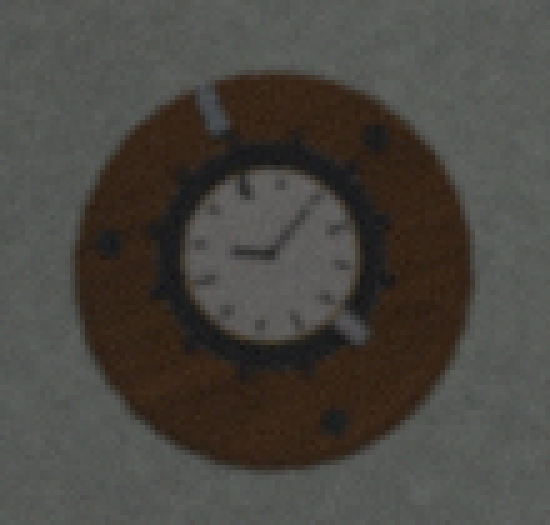

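The crop confirms the brown holder: ring centre at crop pixel (270,255), metal pointer at (212,108), white mark at (352,328). I'll move above it with the fingers shut.

>>> move_arm([
  [[0.05,-0.045,-0.005],[0,0,0.13],0],
  [[0.1,-0.09,-0.01],[0,0,0.26],0],
  [[0.15,-0.135,-0.01],[0,0,0.39],0],
  [[0.2,-0.18,-0.015],[0,0,0.52],0],
  [[0.25,-0.225,-0.02],[0,0,0.65],0],
  [[0.3,-0.27,-0.02],[0,0,0.78],0],
  [[0.35,-0.315,-0.023],[0,0,0.91],0],
  [[0.4,-0.36,-0.023],[0,0,1.04],0],
  [[0.46,-0.41,-0.023],[0,0,1.19],0],
  [[0.51,-0.465,-0.023],[0,0,1.337],0],
])

```text
time_s: 2.25
tcp_pos: [0.463, 0.0098, 0.2498]
orientation: [-2.727, 1.56, -0.002]
contact_force: [0.7, -1.4, 1.1]
finger_gap: 0.0005
```

>>> move_arm([
  [[0,0,0],[0,0,0],0],
  [[0,0,0],[0,0,0],0],
])

```text
time_s: 2.5
tcp_pos: [0.4618, 0.008, 0.2493]
orientation: [2.732, -1.55, -0.001]
contact_force: [-0.2, -0.1, -0.3]
finger_gap: 0.0004
```

>>> move_arm([
  [[-0.023,-0.04,0],[0,0,0],0],
  [[-0.046,-0.081,0],[0,0,0],0],
  [[-0.046,-0.081,0],[0,0,0],0],
  [[-0.046,-0.081,0],[0,0,0],0],
])

```text
time_s: 3.0
tcp_pos: [0.5077, 0.0875, 0.2494]
orientation: [2.729, -1.554, -0.0]
contact_force: [-0.0, -0.3, 0.1]
finger_gap: 0.0002
```

```bash
cat > h.py <<'E'
from cell import manip, vision
import cv2,numpy as np
from scipy.spatial.transform import Rotation as Ro
def wrist(save=None):
    s=manip.read_state(); w=vision.get_image("wrist")
    T=np.eye(4); T[:3,:3]=Ro.from_rotvec(s["orientation"]).as_matrix(); T[:3,3]=s["tcp_pos"]
    M=T@w["mount"]; z=w["z_map"]; v,u=np.indices(z.shape); K=w["mtx"]
    P=np.stack([(u-K[0,2])/K[0,0]*z,(v-K[1,2])/K[1,1]*z,z],-1)@M[:3,:3].T+M[:3,3]; P[z==0]=np.nan
    if save: cv2.imwrite(save,w["pixels"][:,:,::-1])
    return s,w["pixels"],P
def circ(p):  # robust circle fit
    from scipy.optimize import least_squares
    f=lambda a:np.hypot(p[:,0]-a[0],p[:,1]-a[1])-a[2]
    return least_squares(f,[*np.mean(p,0),.05],loss='soft_l1',f_scale=.001).x
def see(save=None,c0=(.523,.063)):
    s,img,P=wrist(save); d=np.hypot(P[...,0]-c0[0],P[...,1]-c0[1])
    pix=img.astype(int); mn=pix.min(-1)
    top=(abs(P[...,2]-.0755)<.006)&(d<.056)
    return s,img,P,d,mn,top
E
python3 - <<'E'
from h import *
s,img,P,d,mn,top=see("pics/w1.png"); print(s["tcp_pos"],s["q"])
for n in("ring_axis","index_mark","pointer_tip","holder"):
    print(n,[(np.round(x["position"],4).tolist(),round(x["confidence"],2)) for x in vision.tip_of(n,"wrist")][:2])
print(top.sum(), np.nanmedian(P[...,2][d<.03]))
# foot outline: brown z~.02
foot=(abs(P[...,2]-.02)<.008)&(d<.1)
c,_=cv2.findContours(foot.astype(np.uint8),0,1); c=max(c,key=len)[:,0]
p=P[c[:,1],c[:,0],:2]; p=p[np.hypot(*(p-[.523,.063]).T)>.075]; print("foot",circ(p),len(p))
E
```

```text
[0.50771351 0.08747871 0.24940122] [ 2.22017592e-02  3.07181863e-01  1.51067892e+00 -6.93895997e-04
  1.32446257e+00  2.62861272e+00]
ring_axis [([0.5214, 0.064, 0.0784], 0.68), ([0.7867, 0.1566, 0.0757], 0.61)]
index_mark [([0.4896, 0.0242, 0.0758], 0.61), ([0.524, -0.1172, 0.016], 0.2)]
pointer_tip [([0.5737, 0.0868, 0.0465], 0.95)]
holder [([0.5212, 0.0618, -0.0005], 0.88), ([0.7862, 0.1585, -0.0004], 0.6)]
5405 0.3483180160890918
foot [0.52033122 0.06421983 0.08389361] 362
```

View pics/w1.png

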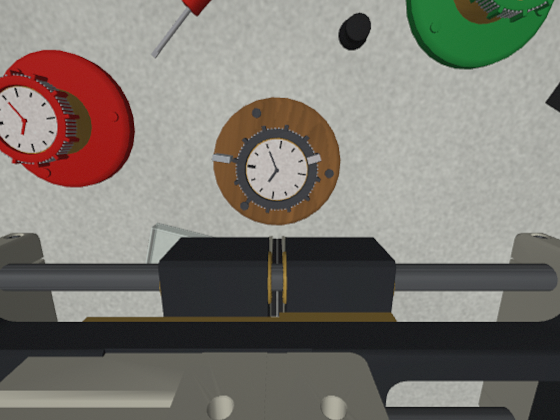

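The wrist picture shows the brown holder at about pixel (277,160), with the pointer on its left (222,158) and the mark on its right (313,160). The fingertips are at the bottom, around (277,250). Next I'll refine the axis and measure the shut fingertip.

Run:
```python
from h import *
s,img,P,d,mn,top=see()
R=Ro.from_rotvec(s["orientation"]).as_matrix(); Q=(P-s["tcp_pos"])@R
for a,b in((-.005,.003),(-.01,-.005),(-.02,-.01),(-.03,-.02),(-.05,-.03),(-.07,-.05)):
    m=(Q[...,2]>a)&(Q[...,2]<b)
    if m.any(): print(a,m.sum(),"x",np.round(np.percentile(Q[m][:,0],[0,2,98,100]),4),"y",np.round(np.percentile(Q[m][:,1],[0,2,98,100]),4))
# dial
w=((mn>110)&(abs(P[...,2]-.073)<.006)&(d<.04)).astype(np.uint8)
c,_=cv2.findContours(w,0,1); c=max(c,key=len)[:,0]; p=P[c[:,1],c[:,0],:2]
print("dial",circ(p),len(p), np.nanmedian(P[w>0][:,2]))
c,_=cv2.findContours(top.astype(np.uint8),0,1); c=max(c,key=len)[:,0]; p=P[c[:,1],c[:,0],:2]
print("ring",circ(p),np.ptp(np.hypot(*(p-circ(p)[:2]).T)))
m=(mn>110)&(abs(P[...,2]-.076)<.004)&(d>.039)&(d<.054); print("mark",m.sum(),P[m].mean(0))
m=(mn>90)&(abs(P[...,2]-.045)<.004)&(d>.055)&(d<.084);print("ptr",m.sum(),P[m].mean(0))
```

```text
-0.005 59 x [0.0091 0.0093 0.0116 0.0118] y [-0.004  -0.0034  0.006   0.0067]
-0.01 59 x [0.0093 0.0094 0.0115 0.0116] y [-0.0028 -0.0028  0.0054  0.0054]
-0.02 114 x [0.0092 0.0093 0.0115 0.0118] y [-0.0027 -0.0026  0.0053  0.0053]
-0.03 98 x [0.0091 0.0093 0.0116 0.012 ] y [-0.0024 -0.002   0.0045  0.0051]
-0.05 298 x [-0.0097 -0.0091  0.0101  0.0103] y [-0.0011 -0.0011  0.0037  0.0037]
-0.07 1604 x [-0.0347 -0.0311  0.0371  0.0377] y [-0.085  -0.0826  0.0851  0.088 ]
dial [0.52035222 0.06361334 0.03403164] 187 0.07294929350655405
ring [0.52037486 0.06414712 0.04633511] 0.006815702104408565
mark 120 [0.50377878 0.04057009 0.07607681]
ptr 120 [0.58414776 0.0895565  0.04459473]
```

The shut fingertip is about 19 mm (x) by 10 mm (y). I'll keep tool x pointing at the axis, drop into a rib gap at about 121°, and orbit from there.

>>> move_arm([
  [[-0.024,0.0,0],[0,0,0],0],
  [[-0.048,0.0,0.02],[0,0,0],0],
  [[-0.048,0.0,0.08],[0,0,0],0],
  [[-0.048,0.0,0.13],[0,0,0],0],
  [[-0.048,0.0,0.17],[0,0,0],0],
  [[-0.048,0.0,0.186],[0,0,0],0],
  [[-0.048,0.0,0.186],[0,0,0],0],
])

```text
time_s: 4.18
tcp_pos: [0.4828, 0.1298, 0.0626]
orientation: [2.729, -1.553, -0.003]
contact_force: [-0.3, 0.0, 0.2]
finger_gap: 0.0007
```

Run:
```python
from h import *
s,img,P,d,mn,top=see("pics/w2.png"); print(s["tcp_pos"],s["contact_force"],s["time_s"])
for n in("ring_axis","index_mark","pointer_tip"):
    print(n,[(np.round(x["position"],4).tolist(),round(x["confidence"],2)) for x in vision.tip_of(n,"wrist")][:2])
c,_=cv2.findContours(top.astype(np.uint8),0,1); c=max(c,key=len)[:,0]; p=P[c[:,1],c[:,0],:2]
print("ring",circ(p))
```

```text
[0.48284562 0.12984048 0.06255217] [-0.25570832  0.03551441  0.17939655] 4.175
ring_axis [([0.5203, 0.0639, 0.0775], 0.63)]
index_mark [([0.4885, 0.0267, 0.0742], 0.93)]
pointer_tip [([0.5717, 0.0849, 0.0463], 0.75)]
ring [0.52038427 0.06383057 0.04635689]
```

View pics/w2.png

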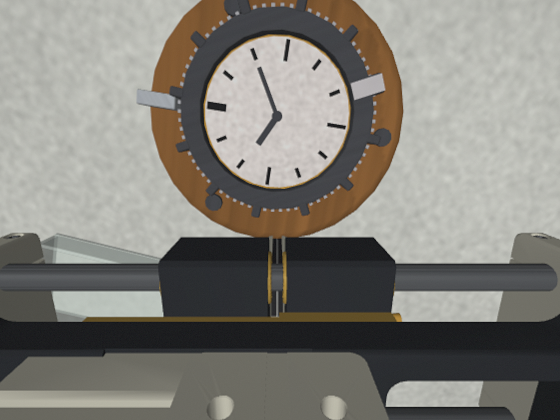

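The finger sits at column 277, between the ribs at (257,210) and (305,208), in line with the ring axis. The mark is at (368,86) and the pointer at (155,98). Moving in radially.

>>> move_arm([
  [[0.006,0,0],[0,0,0],0],
  [[0.012,0,0],[0,0,0],0],
  [[0.015,0,0],[0,0,0],0],
  [[0.018,0,0],[0,0,0],0],
  [[0.018,0,0],[0,0,0],0],
])

```text
time_s: 5.0
tcp_pos: [0.4916, 0.117, 0.0637]
orientation: [-2.728, 1.554, 0.006]
contact_force: [-4.0, 13.2, 4.7]
finger_gap: 0.0005
```

Run:
```python
from h import *
s,img,P,d,mn,top=see(); print(s["tcp_pos"],s["contact_force"],s["wrist_torque"])
cv2.imwrite("pics/w3.png",cv2.resize(img[130:320,180:380,::-1],None,fx=4,fy=4,interpolation=2))
```

```text
[0.49163561 0.11702573 0.06373307] [-3.99954731 13.24082061  4.73605988] [2.38466061 0.74669078 0.14840475]
```

View pics/w3.png

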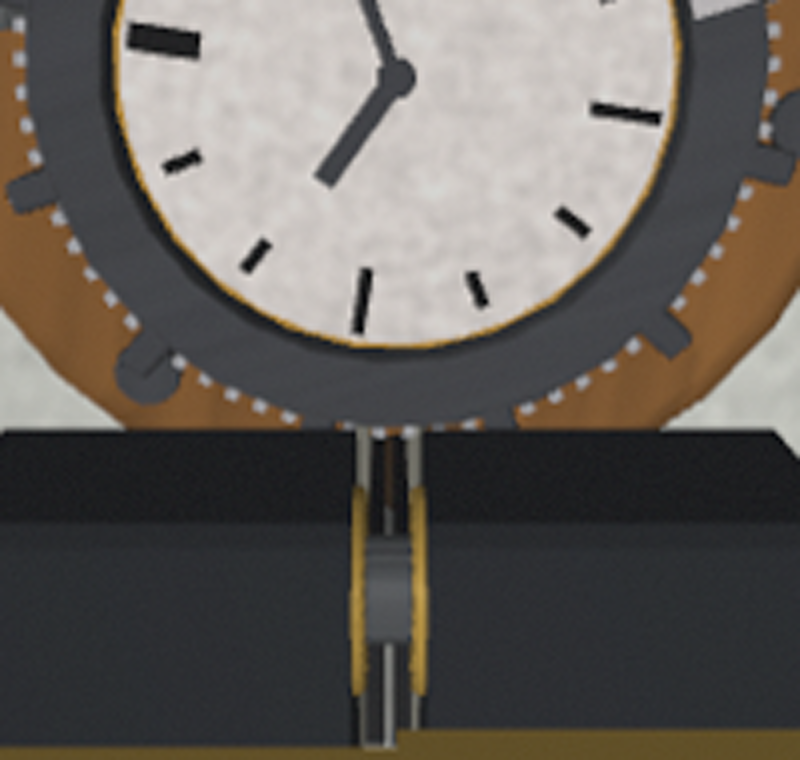

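Run:
```python
from h import *
s,img,P,d,mn,top=see()
R=Ro.from_rotvec(s["orientation"]).as_matrix(); Q=(P-s["tcp_pos"])@R*1000
for r in (234,238,242,250,258,270,290,310):
    print(r,[(c,*np.round(Q[r,c]).tolist()) for c in (165,200,240,264,270,277,284,290,300,350,385)])
```

```text
234 [(165, -10.0, -88.0, 64.0), (200, -10.0, -60.0, 64.0), (240, -3.0, -25.0, 44.0), (264, 17.0, -5.0, -13.0), (270, 17.0, -2.0, -11.0), (277, 17.0, 2.0, -12.0), (284, 17.0, 5.0, -13.0), (290, 17.0, 8.0, -13.0), (300, 17.0, 14.0, -13.0), (350, -10.0, 60.0, 64.0), (385, -11.0, 88.0, 64.0)]
238 [(165, -14.0, -88.0, 64.0), (200, 36.0, -23.0, -71.0), (240, 36.0, -10.0, -70.0), (264, 36.0, -3.0, -71.0), (270, 11.0, -2.0, -3.0), (277, -7.0, 2.0, 45.0), (284, 11.0, 6.0, -3.0), (290, 36.0, 6.0, -71.0), (300, 37.0, 9.0, -72.0), (350, 37.0, 24.0, -72.0), (385, -13.0, 88.0, 62.0)]
242 [(165, -18.0, -89.0, 65.0), (200, 37.0, -22.0, -74.0), (240, 37.0, -10.0, -75.0), (264, 36.0, -2.0, -74.0), (270, 11.0, -2.0, -9.0), (277, 10.0, 2.0, -6.0), (284, 11.0, 5.0, -9.0), (290, 37.0, 5.0, -75.0), (300, 37.0, 8.0, -75.0), (350, 37.0, 23.0, -76.0), (385, -18.0, 89.0, 65.0)]
250 [(165, -24.0, -89.0, 64.0), (200, 36.0, -20.0, -80.0), (240, 37.0, -9.0, -82.0), (264, 36.0, -2.0, -80.0), (270, 11.0, -2.0, -21.0), (277, 10.0, 2.0, -17.0), (284, 12.0, 5.0, -21.0), (290, 37.0, 5.0, -81.0), (300, 36.0, 8.0, -81.0),
[... 506 characters left out ...]
4, 32.0, 3.0, -84.0), (290, 34.0, 5.0, -89.0), (300, 34.0, 7.0, -88.0), (350, 35.0, 20.0, -90.0), (385, 34.0, 29.0, -88.0)]
290 [(165, 29.0, -28.0, -89.0), (200, 28.0, -19.0, -88.0), (240, 29.0, -8.0, -90.0), (264, 29.0, -2.0, -90.0), (270, 27.0, -0.0, -87.0), (277, 24.0, 1.0, -81.0), (284, 27.0, 3.0, -87.0), (290, 29.0, 5.0, -89.0), (300, 29.0, 7.0, -89.0), (350, 29.0, 20.0, -90.0), (385, 29.0, 29.0, -90.0)]
310 [(165, 23.0, -28.0, -90.0), (200, 22.0, -19.0, -88.0), (240, 23.0, -8.0, -89.0), (264, 23.0, -2.0, -90.0), (270, 3.0, -1.0, -59.0), (277, -6.0, 2.0, -46.0), (284, 11.0, 4.0, -71.0), (290, 23.0, 5.0, -89.0), (300, 23.0, 8.0, -89.0), (350, 22.0, 21.0, -88.0), (385, 23.0, 30.0, -90.0)]
```

The gripper body hides the fingers' true width. The touch at about r = 60 mm means the roughly 38 mm wide shut pair hit the rib tops. I'll back off, turn 21°, and put only the leading corner into the gap.

>>> move_arm([
  [[-0.012,0,0],[0,0,0],0],
  [[-0.021,-0.003,0],[0,0,-0.1],0],
  [[-0.021,-0.003,0],[0,0,-0.24],0],
  [[-0.021,-0.003,0],[0,0,-0.372],0],
  [[-0.014,-0.0055,0],[0,0,-0.372],0],
  [[-0.01,-0.007,0],[0,0,-0.372],0],
  [[-0.007,-0.008,0],[0,0,-0.372],0],
  [[-0.007,-0.008,0],[0,0,-0.372],0],
])

```text
time_s: 6.1
tcp_pos: [0.4963, 0.1245, 0.0634]
orientation: [2.97, -1.024, 0.0]
contact_force: [0.1, -0.1, 0.2]
finger_gap: 0.0004
```

>>> move_arm([
  [[-0.003,0.006,0],[0,0,-0.105],0],
  [[-0.0054,0.0123,0],[0,0,-0.209],0],
  [[-0.0072,0.0189,0],[0,0,-0.314],0],
  [[-0.0082,0.0255,0],[0,0,-0.419],0],
  [[-0.0085,0.0323,0],[0,0,-0.524],0],
])

```text
time_s: 6.72
tcp_pos: [0.4696, 0.1048, 0.0637]
orientation: [-3.134, 0.213, -0.001]
contact_force: [1.5, 1.8, 0.6]
finger_gap: 0.0003
```

```bash
cat >> h.py <<'E'
def report(save=None):
    s,img,P,d,mn,top=see(save)
    print(s["time_s"],s["tcp_pos"],s["q"][5],s["contact_force"])
    for n in("ring_axis","index_mark","pointer_tip"):
        print(n,[(np.round(x["position"],4).tolist(),round(x["confidence"],2)) for x in vision.tip_of(n,"wrist")][:2])
    a=np.array([.5204,.0640])
    m=(mn>120)&(abs(P[...,2]-.076)<.005); r=np.hypot(*(P[...,:2]-a).transpose(2,0,1)); m&=(r>.041)&(r<.05)
    if m.sum()>10: v=P[m][:,:2].mean(0)-a; print("mark",m.sum(),np.degrees(np.arctan2(v[1],v[0])))
    m=(mn>80)&(abs(P[...,2]-.045)<.004)&(r>.059)&(r<.08)
    if m.sum()>10: v=P[m][:,:2].mean(0)-a; print("ptr",m.sum(),np.degrees(np.arctan2(v[1],v[0])))
    c,_=cv2.findContours(top.astype(np.uint8),0,1); c=max(c,key=len)[:,0]; p=P[c[:,1],c[:,0],:2]; print("ring",circ(p))
    x=Ro.from_rotvec(s["orientation"]).as_matrix()[:,0]; print("yaw",np.degrees(np.arctan2(x[1],x[0])))
E
python3 -c "
from h import *
report('pics/w4.png')"
```

```text
6.725 [0.46960714 0.10480922 0.06366154] 1.7659545284344866 [1.4667792  1.79218879 0.57840582]
ring_axis [([0.5191, 0.0642, 0.08], 0.75)]
index_mark [([0.4993, 0.0158, 0.074], 0.57)]
pointer_tip [([0.575, 0.0843, 0.0455], 0.61)]
mark 679 -93.36976239159254
ptr 638 22.005395470643624
ring [0.52087646 0.06383276 0.04629755]
yaw -7.768050355433974
```

View pics/w4.png

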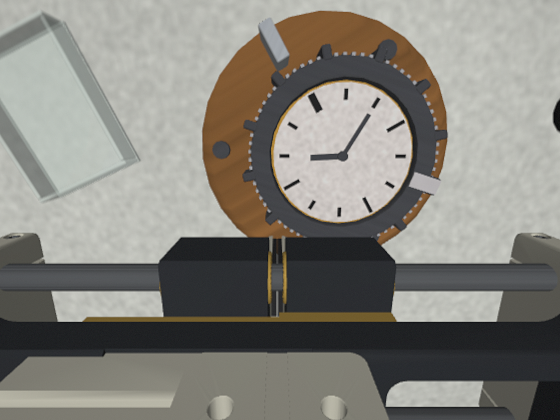

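The rib push works: the mark moved to pixel (425,183), about −115° in world terms, with the pointer at about 22° and 2 N of force. I'll continue the orbit in 60° arcs.

>>> move_arm([
  [[-0.003,0.006,0],[0,0,-0.105],0],
  [[-0.0054,0.0123,0],[0,0,-0.209],0],
  [[-0.0072,0.0189,0],[0,0,-0.314],0],
  [[-0.0082,0.0255,0],[0,0,-0.419],0],
  [[-0.0085,0.0323,0],[0,0,-0.524],0],
  [[-0.0081,0.039,0],[0,0,-0.628],0],
  [[-0.007,0.0457,0],[0,0,-0.733],0],
  [[-0.0053,0.0522,0],[0,0,-0.838],0],
  [[-0.0028,0.0585,0],[0,0,-0.942],0],
  [[0.0003,0.0645,0],[0,0,-1.047],0],
])

```text
time_s: 8.18
tcp_pos: [0.4605, 0.0408, 0.0634]
orientation: [-2.821, -1.38, 0.002]
contact_force: [-1.4, 1.4, 1.5]
finger_gap: 0.0001
```

```bash
cat > c.py <<'E'
from h import *
s=manip.read_state(); R=Ro.from_rotvec(s["orientation"]).as_matrix()
print(s["time_s"],s["tcp_pos"],"axis in tool",(np.array([.5205,.0645,.076])-s["tcp_pos"])@R,"yaw",np.degrees(np.arctan2(R[1,0],R[0,0])),"F tool",R.T@s["contact_force"],s["q"])
E
python3 c.py
```

```text
8.175 [0.46051784 0.04076675 0.06340277] axis in tool [ 0.05554925  0.03276285 -0.01267652] yaw 52.12666654674151 F tool [ 0.23017285 -1.92015633 -1.46666865] [-7.77530465e-02  4.43907277e-01  1.90072959e+00  6.22337728e-05
  7.98345936e-01  5.83218289e-01]
```

Tracking is good, so on with the next arc.

>>> move_arm([
  [[-0.003,0.006,0],[0,0,-0.105],0],
  [[-0.0054,0.0123,0],[0,0,-0.209],0],
  [[-0.0072,0.0189,0],[0,0,-0.314],0],
  [[-0.0082,0.0255,0],[0,0,-0.419],0],
  [[-0.0085,0.0323,0],[0,0,-0.524],0],
  [[-0.0081,0.039,0],[0,0,-0.628],0],
  [[-0.007,0.0457,0],[0,0,-0.733],0],
  [[-0.0053,0.0522,0],[0,0,-0.838],0],
  [[-0.0028,0.0585,0],[0,0,-0.942],0],
  [[0.0003,0.0645,0],[0,0,-1.047],0],
])

```text
time_s: 9.43
tcp_pos: [0.5119, 0.0006, 0.0634]
orientation: [-1.754, -2.606, 0.002]
contact_force: [-2.3, -2.8, 1.7]
finger_gap: 0.0001
```

```bash
python3 c.py; python3 -c "
from h import *
report()"
```

```text
9.425 [0.51185289 0.00064791 0.06343173] axis in tool [ 0.05589274  0.03203061 -0.01264378] yaw 112.11575848241992 F tool [-1.71537944 -3.1656126  -1.70326286] [-1.47809971e-01  5.13301819e-01  1.76614702e+00 -1.56123088e-03
  8.63216612e-01 -5.32786979e-01]
9.425 [0.51185289 0.00064791 0.06343173] -0.5327869790404923 [-2.28479216 -2.779224    1.70890986]
ring_axis [([0.5212, 0.0638, 0.0804], 0.61)]
index_mark [([0.5731, 0.0691, 0.0738], 0.78), ([0.5236, 0.0626, -0.0006], 0.58)]
pointer_tip [([0.5741, 0.0862, 0.044], 0.6)]
mark 685 23.580817903489528
ptr 400 21.457960584517686
ring [0.52003915 0.06410901 0.04626514]
yaw 112.11575848241992
```

The mark is at about 5.5°, close to its first meeting with the pointer. Continuing.

>>> move_arm([
  [[-0.003,0.006,0],[0,0,-0.105],0],
  [[-0.0054,0.0123,0],[0,0,-0.209],0],
  [[-0.0072,0.0189,0],[0,0,-0.314],0],
  [[-0.0082,0.0255,0],[0,0,-0.419],0],
  [[-0.0085,0.0323,0],[0,0,-0.524],0],
  [[-0.0081,0.039,0],[0,0,-0.628],0],
  [[-0.007,0.0457,0],[0,0,-0.733],0],
  [[-0.0053,0.0522,0],[0,0,-0.838],0],
  [[-0.0028,0.0585,0],[0,0,-0.942],0],
  [[0.0003,0.0645,0],[0,0,-1.047],0],
])

```text
time_s: 10.88
tcp_pos: [0.572, 0.0257, 0.0636]
orientation: [0.217, 3.133, -0.001]
contact_force: [0.3, -2.1, 1.5]
finger_gap: 0.0006
```

```bash
python3 c.py
```

```text
10.875 [0.57201759 0.0256952  0.06358902] axis in tool [ 0.05637363  0.03131254 -0.01246777] yaw 172.0612516322817 F tool [-0.60934733 -2.03172237 -1.4882327 ] [-8.86883593e-02  6.00085654e-01  1.59278484e+00 -5.45625470e-04
  9.47960791e-01 -1.52060911e+00]
```

>>> move_arm([
  [[-0.003,0.006,0],[0,0,-0.105],0],
  [[-0.0054,0.0123,0],[0,0,-0.209],0],
  [[-0.0072,0.0189,0],[0,0,-0.314],0],
  [[-0.0082,0.0255,0],[0,0,-0.419],0],
  [[-0.0085,0.0323,0],[0,0,-0.524],0],
  [[-0.0081,0.039,0],[0,0,-0.628],0],
  [[-0.007,0.0457,0],[0,0,-0.733],0],
  [[-0.0053,0.0522,0],[0,0,-0.838],0],
])

```text
time_s: 11.88
tcp_pos: [0.5844, 0.077, 0.0636]
orientation: [-1.076, 2.951, -0.001]
contact_force: [0.3, -1.5, 0.8]
finger_gap: 0.0001
```

```bash
python3 c.py; python3 -c "
from h import *
report()"
```

```text
11.875 [0.58438161 0.07700256 0.06358958] axis in tool [ 0.05691969  0.03155973 -0.01246296] yaw -139.9160775728247 F tool [ 0.74905264 -1.29954905 -0.80991076] [ 1.12392279e-03  6.25179861e-01  1.54203173e+00 -2.06399770e-04
  9.73525584e-01 -2.26915264e+00]
11.875 [0.58438161 0.07700256 0.06358958] -2.2691526380933547 [ 0.26299602 -1.476472    0.81038668]
ring_axis [([0.5205, 0.0624, 0.0766], 0.57)]
index_mark [([0.5035, 0.1117, 0.0761], 0.9)]
pointer_tip [([0.573, 0.0871, 0.0487], 0.67)]
mark 695 140.90860006681325
ring [0.52013169 0.06321273 0.04626849]
yaw -139.9160775728247
```

The first stroke is done, with the mark at about 112° and about 270° to go. Next: back off, lift, and rewind the wrist for a second stroke.

>>> move_arm([
  [[-0.015,0,0],[0,0,0],0],
  [[-0.015,0,-0.03],[0,0,0],0],
  [[-0.015,0,-0.055],[0,0,0],0],
  [[-0.011,0.014,-0.055],[0,0,0.18],0],
  [[-0.007,0.028,-0.055],[0,0,0.36],0],
  [[-0.004,0.042,-0.055],[0,0,0.54],0],
  [[0,0.056,-0.055],[0,0,0.72],0],
  [[0.004,0.07,-0.055],[0,0,0.9],0],
  [[0.008,0.084,-0.055],[0,0,1.08],0],
  [[0.011,0.095,-0.055],[0,0,1.26],0],
])

```text
time_s: 13.32
tcp_pos: [0.5138, 0.1426, 0.1183]
orientation: [-0.884, -3.014, 0.0]
contact_force: [0.0, 0.2, -0.4]
finger_gap: 0.0003
```

>>> move_arm([
  [[0,0,0],[0,0,0.18],0],
  [[0,0,0],[0,0,0.36],0],
  [[0,0,0],[0,0,0.54],0],
  [[0,0,0],[0,0,0.72],0],
  [[0,0,0],[0,0,0.9],0],
  [[0,0,0],[0,0,1.08],0],
  [[0,0,0],[0,0,1.26],0],
  [[0,0,0],[0,0,1.44],0],
  [[0,0,0],[0,0,1.62],0],
  [[0,0,0],[0,0,1.8],0],
])

```text
time_s: 14.58
tcp_pos: [0.5143, 0.1422, 0.1183]
orientation: [-2.911, -1.181, 0.001]
contact_force: [0.4, 0.3, -0.2]
finger_gap: 0.0002
```

>>> move_arm([
  [[0,0,0],[0,0,0.185],0],
  [[0,0,0],[0,0,0.37],0],
  [[0,0,0],[0,0,0.555],0],
  [[0,0,0],[0,0,0.74],0],
  [[0,0,0],[0,0,0.925],0],
  [[0,0,0],[0,0,1.11],0],
  [[0,0,0],[0,0,1.295],0],
  [[0,0,0],[0,0,1.48],0],
  [[0,0,0],[0,0,1.665],0],
  [[0,0,0],[0,0,1.85],0],
])

```text
time_s: 15.82
tcp_pos: [0.5143, 0.1422, 0.1183]
orientation: [2.695, -1.614, -0.001]
contact_force: [-1.0, -0.0, -1.1]
finger_gap: 0.0004
```

```bash
python3 c.py; python3 -c "
from h import *
report('pics/w5.png')"
```

```text
15.825 [0.5142791  0.14222359 0.11829997] axis in tool [0.0714736  0.03118142 0.04228696] yaw -61.82870605583691 F tool [-0.44042439  0.86633244  1.06613507] [1.26006484e-01 4.69351062e-01 1.65119545e+00 2.38987093e-04
 1.02184938e+00 2.77579236e+00]
15.825 [0.5142791  0.14222359 0.11829997] 2.7757923587399174 [-0.97251171 -0.0206439  -1.06533766]
ring_axis [([0.5203, 0.0631, 0.0771], 0.85)]
index_mark [([0.5003, 0.1086, 0.0748], 0.89)]
pointer_tip [([0.5752, 0.0853, 0.044], 0.72), ([0.5218, 0.0624, -0.0001], 0.35)]
mark 284 104.75049415131791
ptr 290 21.788122239618197
ring [0.52052888 0.06406494 0.04646178]
yaw -61.82870605583691
```

View pics/w5.png

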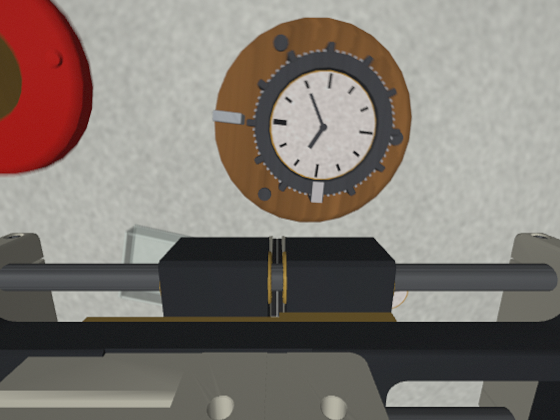

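After the rewind the mark is at (317,192), about 113.5°, and the pointer at (228,118). The finger is just behind the wide rib. I'll lower, move in, and orbit on.

>>> move_arm([
  [[0,0,0.025],[0,0,0],0],
  [[0,0,0.05],[0,0,0],0],
  [[0,0,0.055],[0,0,0],0],
  [[0.005,0,0.055],[0,0,0],0],
  [[0.01,0,0.055],[0,0,0],0],
  [[0.015,0,0.055],[0,0,0],0],
  [[0.015,0,0.055],[0,0,0],0],
])

```text
time_s: 16.9
tcp_pos: [0.5223, 0.1288, 0.064]
orientation: [-2.702, 1.602, -0.001]
contact_force: [-0.6, -0.7, 1.1]
finger_gap: 0.0004
```

```bash
python3 c.py
```

```text
16.9 [0.52234781 0.12875493 0.06397537] axis in tool [ 0.05548906  0.03245044 -0.01202644] yaw -61.31742819947566 F tool [ 0.37519349  0.83327132 -1.14745414] [ 9.92382526e-02  5.48859253e-01  1.69387169e+00 -1.22216681e-04
  8.97897647e-01  2.74030152e+00]
```

>>> move_arm([
  [[-0.003,0.006,0],[0,0,-0.105],0],
  [[-0.0054,0.0123,0],[0,0,-0.209],0],
  [[-0.0072,0.0189,0],[0,0,-0.314],0],
  [[-0.0082,0.0255,0],[0,0,-0.419],0],
  [[-0.0085,0.0323,0],[0,0,-0.524],0],
  [[-0.0081,0.039,0],[0,0,-0.628],0],
  [[-0.007,0.0457,0],[0,0,-0.733],0],
  [[-0.0053,0.0522,0],[0,0,-0.838],0],
  [[-0.0028,0.0585,0],[0,0,-0.942],0],
  [[0.0003,0.0645,0],[0,0,-1.047],0],
])

```text
time_s: 18.15
tcp_pos: [0.4658, 0.0981, 0.064]
orientation: [-3.141, 0.03, -0.002]
contact_force: [2.1, 2.0, 0.4]
finger_gap: 0.0004
```

```bash
python3 c.py; python3 -c "
from h import *
report()"
```

```text
18.15 [0.46582078 0.09811665 0.06396592] axis in tool [ 0.05532565  0.03256843 -0.0119618 ] yaw -1.0867085386338973 F tool [ 2.05668136 -1.99844414 -0.36697235] [4.61874709e-02 4.60774631e-01 1.86608886e+00 4.52589462e-04
 8.13143881e-01 1.63563934e+00]
18.15 [0.46582078 0.09811665 0.06396592] 1.6356393361654307 [2.09363351 1.95893119 0.37104339]
ring_axis [([0.5194, 0.063, 0.0739], 0.74), ([0.4714, 0.0762, 0.0742], 0.64)]
index_mark [([0.4718, 0.079, 0.0758], 0.75)]
pointer_tip [([0.5713, 0.0844, 0.0484], 0.68)]
mark 449 17.353959861274046
ptr 639 22.033097308831888
ring [0.52090906 0.06393128 0.0462634 ]
yaw -1.0867085386338973
```

The mark is at about 164–165° as predicted, with about 217° left.

>>> move_arm([
  [[-0.003,0.006,0],[0,0,-0.105],0],
  [[-0.0054,0.0123,0],[0,0,-0.209],0],
  [[-0.0072,0.0189,0],[0,0,-0.314],0],
  [[-0.0082,0.0255,0],[0,0,-0.419],0],
  [[-0.0085,0.0323,0],[0,0,-0.524],0],
  [[-0.0081,0.039,0],[0,0,-0.628],0],
  [[-0.007,0.0457,0],[0,0,-0.733],0],
  [[-0.0053,0.0522,0],[0,0,-0.838],0],
  [[-0.0028,0.0585,0],[0,0,-0.942],0],
  [[0.0003,0.0645,0],[0,0,-1.047],0],
])

```text
time_s: 19.6
tcp_pos: [0.4643, 0.0337, 0.0636]
orientation: [-2.737, -1.542, 0.0]
contact_force: [-0.4, 1.9, 1.8]
finger_gap: 0.0004
```

>>> move_arm([
  [[-0.003,0.006,0],[0,0,-0.105],0],
  [[-0.0054,0.0123,0],[0,0,-0.209],0],
  [[-0.0072,0.0189,0],[0,0,-0.314],0],
  [[-0.0082,0.0255,0],[0,0,-0.419],0],
  [[-0.0085,0.0323,0],[0,0,-0.524],0],
  [[-0.0081,0.039,0],[0,0,-0.628],0],
  [[-0.007,0.0457,0],[0,0,-0.733],0],
  [[-0.0053,0.0522,0],[0,0,-0.838],0],
  [[-0.0028,0.0585,0],[0,0,-0.942],0],
  [[0.0003,0.0645,0],[0,0,-1.047],0],
])

```text
time_s: 20.85
tcp_pos: [0.5195, 0.0001, 0.0636]
orientation: [-1.599, -2.703, 0.001]
contact_force: [-1.2, -0.8, 2.5]
finger_gap: 0.0004
```

```bash
python3 c.py; python3 -c "
from h import *
report()"
```

```text
20.85 [5.19463957e-01 6.50830010e-05 6.36038040e-02] axis in tool [ 0.05597844  0.03191534 -0.01242673] yaw 118.77780262406091 F tool [-0.1636054  -1.43540492 -2.50827627] [-1.47121158e-01  5.23709668e-01  1.74501182e+00 -7.66283681e-04
  8.73702735e-01 -6.48896391e-01]
20.85 [5.19463957e-01 6.50830010e-05 6.36038040e-02] -0.6488963905402623 [-1.17708117 -0.83327091  2.50972975]
ring_axis [([0.5219, 0.0651, 0.08], 0.87)]
index_mark [([0.5344, 0.013, 0.0749], 0.79)]
pointer_tip [([0.5687, 0.0845, 0.0478], 0.88)]
mark 459 139.09058302801606
ptr 377 21.55287445227335
ring [0.51994076 0.06406263 0.04622921]
yaw 118.77780262406091
```

Predicted and seen mark angles agree at about 285°, leaving about 97°. One more 60° arc, then 24°, then a check.

>>> move_arm([
  [[-0.003,0.006,0],[0,0,-0.105],0],
  [[-0.0054,0.0123,0],[0,0,-0.209],0],
  [[-0.0072,0.0189,0],[0,0,-0.314],0],
  [[-0.0082,0.0255,0],[0,0,-0.419],0],
  [[-0.0085,0.0323,0],[0,0,-0.524],0],
  [[-0.0081,0.039,0],[0,0,-0.628],0],
  [[-0.007,0.0457,0],[0,0,-0.733],0],
  [[-0.0053,0.0522,0],[0,0,-0.838],0],
  [[-0.0028,0.0585,0],[0,0,-0.942],0],
  [[0.0003,0.0645,0],[0,0,-1.047],0],
])

```text
time_s: 22.3
tcp_pos: [0.5764, 0.0311, 0.0636]
orientation: [0.035, 3.14, -0.001]
contact_force: [0.8, -3.1, 1.8]
finger_gap: 0.0004
```

>>> move_arm([
  [[-0.003,0.006,0],[0,0,-0.105],0],
  [[-0.0054,0.0123,0],[0,0,-0.209],0],
  [[-0.0072,0.0189,0],[0,0,-0.314],0],
  [[-0.0082,0.0255,0],[0,0,-0.419],0],
  [[-0.0082,0.0255,0],[0,0,-0.419],0],
])

```text
time_s: 22.92
tcp_pos: [0.5851, 0.057, 0.0636]
orientation: [-0.614, 3.08, -0.0]
contact_force: [0.9, -0.5, 1.6]
finger_gap: 0.0007
```

```bash
python3 c.py; python3 -c "
from h import *
report('pics/w6.png')"
```

```text
22.925 [0.58507964 0.05701164 0.06363152] axis in tool [ 0.05676284  0.03166975 -0.01243349] yaw -157.45571068526095 F tool [-0.59907136 -0.83015687 -1.59151905] [-3.31533188e-02  6.22670635e-01  1.54697512e+00 -9.86731843e-05
  9.70950196e-01 -1.99736585e+00]
22.925 [0.58507964 0.05701164 0.06363152] -1.9973658471087044 [ 0.86999075 -0.53685469  1.59244558]
ring_axis [([0.5196, 0.0635, 0.0792], 0.75), ([0.5723, 0.2491, -0.0046], 0.46)]
index_mark []
pointer_tip []
mark 448 -148.2520144983084
ring [0.52001258 0.06322387 0.04623258]
yaw -157.45571068526095
```

View pics/w6.png

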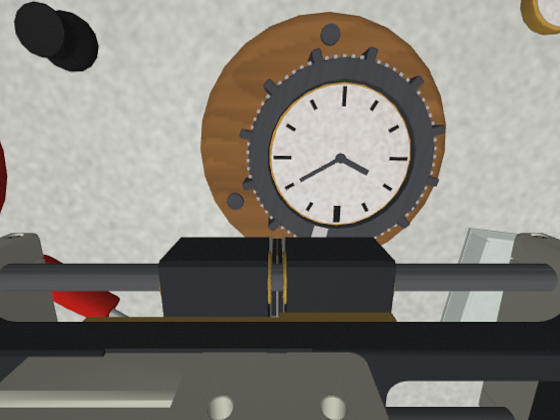

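The gripper hides the mark and pointer here; only the mark's inner end shows, at (319,232), or about 7°. I'll turn 10° more, back off, lift and look.

>>> move_arm([
  [[-0.0025,0.005,0],[0,0,-0.09],0],
  [[-0.0047,0.0102,0],[0,0,-0.175],0],
  [[-0.0047,0.0102,0],[0,0,-0.175],0],
  [[-0.003,0.006,0],[0,0,-0.105],0],
  [[-0.012,0.006,0],[0,0,-0.105],0],
  [[-0.02,0.006,0],[0,0,-0.105],0],
  [[-0.02,0.006,-0.03],[0,0,-0.105],0],
  [[-0.02,0.006,-0.06],[0,0,-0.105],0],
  [[-0.02,0.006,-0.06],[0,0,-0.105],0],
])

```text
time_s: 24.25
tcp_pos: [0.6028, 0.0703, 0.1259]
orientation: [-0.778, 3.039, -0.002]
contact_force: [0.3, -1.0, 0.0]
finger_gap: 0.0006
```

```bash
python3 c.py; python3 -c "
from h import *
report('pics/w7.png')"
```

```text
24.25 [0.60275486 0.07033427 0.12588669] axis in tool [0.07515555 0.03453726 0.04947125] yaw -151.27480285166533 F tool [ 0.24657897 -0.99731119 -0.04756546] [-1.00836143e-02  5.77459186e-01  1.43117463e+00  2.97115326e-05
  1.12791422e+00 -2.08223648e+00]
24.25 [0.60275486 0.07033427 0.12588669] -2.0822364793829697 [ 0.26283451 -0.99308536  0.04891584]
ring_axis [([0.5186, 0.0649, 0.0749], 0.63), ([0.5723, 0.0869, 0.0469], 0.41)]
index_mark [([0.57, 0.0787, 0.073], 0.95)]
pointer_tip []
mark 342 12.859101521072875
ptr 226 21.42090828430843
ring [0.52073903 0.063611   0.04650211]
yaw -151.27480285166533
```

View pics/w7.png

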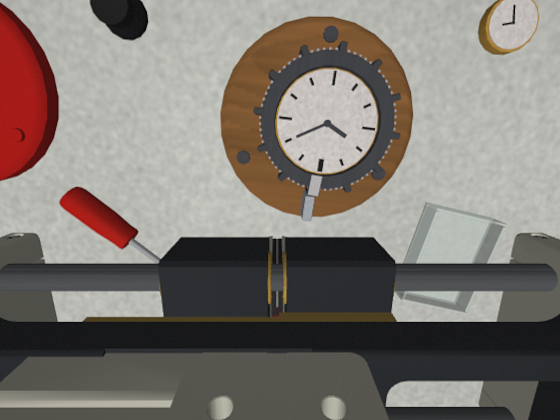

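The mark (315,186) and pointer (308,207) are nearly in line. I'll measure the difference properly.

```bash
cat > m.py <<'E'
from h import *
for k in range(3):
    s,img,P,d,mn,top=see(); z=P[...,2]
    w=((mn>110)&(abs(z-.073)<.006)&(d<.04)).astype(np.uint8); c,_=cv2.findContours(w,0,1); c=max(c,key=len)[:,0]; c1=circ(P[c[:,1],c[:,0],:2])
    c,_=cv2.findContours(top.astype(np.uint8),0,1); c=max(c,key=len)[:,0]; c2=circ(P[c[:,1],c[:,0],:2])
    out=[]
    for a in (c1[:2],c2[:2],[.5205,.0645]):
        V=P[...,:2]-a; r=np.hypot(V[...,0],V[...,1])
        th=np.degrees(np.arctan2(V[...,1],V[...,0]))
        near=abs(th-22)<25
        m=near&(r>.0385)&(r<.0455)&(mn>125)&(abs(z-.076)<.006); q=near&(r>.06)&(r<.078)&(abs(z-.045)<.006)
        out.append((m.sum(),round(np.median(th[m]),2),q.sum(),round(np.median(th[q]),2)))
    print(c1,c2,out)
    if k==0: print([ (x["confidence"],x["position"]) for x in vision.tip_of("index_mark","top")+vision.tip_of("pointer_tip","top")])
E
python3 m.py
```

```text
[0.520252   0.06375803 0.03440167] [0.52075096 0.06356919 0.04650742] [(np.int64(103), np.float64(18.59), np.int64(212), np.float64(21.32)), (np.int64(108), np.float64(19.04), np.int64(209), np.float64(21.5)), (np.int64(105), np.float64(17.75), np.int64(211), np.float64(20.68))]
[(0.82, [0.4718, -0.2257, 0.0723]), (0.69, [0.8271, 0.1891, 0.0775]), (0.59, [0.4876, 0.0252, 0.0764]), (0.59, [0.6977, -0.2096, 0.0755]), (0.96, [0.5721, 0.0897, 0.0439]), (0.84, [0.8318, 0.1928, 0.0446]), (0.72, [0.6997, -0.2054, 0.0404]), (0.64, [0.4757, -0.2211, 0.0426])]
[0.52026105 0.06377604 0.03442003] [0.52076903 0.06352059 0.04648339] [(np.int64(103), np.float64(18.64), np.int64(210), np.float64(21.33)), (np.int64(106), np.float64(19.19), np.int64(209), np.float64(21.67)), (np.int64(107), np.float64(18.08), np.int64(209), np.float64(20.85))]
[0.52024818 0.06376182 0.03435818] [0.52077358 0.0635355  0.04651051] [(np.int64(104), np.float64(18.61), np.int64(213), np.float64(21.37)), (np.int64(108), np.float64(18.95), np.int64(212), np.float64(21.69)), (np.int64(112), np.float64(18.05), np.int64(211), np.float64(20.84))]
```

The mark is about 2.7° short, measured with three choices of axis. One fine nudge, then back out the same way.

>>> move_arm([
  [[0,0,0.045],[0,0,0],0],
  [[0,0,0.06],[0,0,0],0],
  [[0,0,0.062],[0,0,0],0],
  [[0.009,0.001,0.062],[0,0,0],0],
  [[0.017,0.0018,0.062],[0,0,0],0],
  [[0.017,0.0018,0.062],[0,0,0],0],
  [[0.015,0.0056,0.062],[0,0,-0.07],0],
  [[0.0135,0.0086,0.062],[0,0,-0.117],0],
  [[0.0135,0.0086,0.062],[0,0,-0.117],0],
  [[0.0135,0.0086,0.062],[0,0,-0.117],0],
])

```text
time_s: 25.95
tcp_pos: [0.5853, 0.0708, 0.0619]
orientation: [-0.953, 2.993, -0.001]
contact_force: [0.5, -1.1, -0.1]
finger_gap: 0.0008
```

```bash
python3 c.py
```

```text
25.95 [0.58525953 0.07083911 0.06191077] axis in tool [ 0.05648357  0.03227862 -0.01414864] yaw -144.65961837366788 F tool [ 0.26071851 -1.19109092  0.0905542 ] [-9.42808299e-03  6.27485215e-01  1.54318636e+00 -1.76238927e-04
  9.69987130e-01 -2.19693064e+00]
```

>>> move_arm([
  [[0.0015,-0.003,0],[0,0,0.05],0],
  [[0.0025,-0.0065,0],[0,0,0.117],0],
  [[-0.006,-0.0065,0],[0,0,0.117],0],
  [[-0.015,-0.0075,0],[0,0,0.117],0],
  [[-0.015,-0.0075,-0.03],[0,0,0.117],0],
  [[-0.015,-0.0075,-0.062],[0,0,0.117],0],
  [[-0.015,-0.0075,-0.062],[0,0,0.117],0],
])

```text
time_s: 26.82
tcp_pos: [0.6036, 0.0742, 0.1262]
orientation: [-0.779, 3.038, -0.002]
contact_force: [0.2, 0.3, -0.3]
finger_gap: 0.0003
```

```bash
python3 c.py; python3 m.py
python3 - <<'E'
from h import *
_,img,*_=see(); cv2.imwrite("pics/w8.png",cv2.resize(img[20:235,210:430,::-1],None,fx=2.7,fy=2.7,interpolation=2))
for n in("loupe_mid","watch_mid","tray","driver_grip"): print(n,[(np.round(x["position"],3).tolist(),round(x["confidence"],2)) for x in vision.tip_of(n,"wrist")][:1])
E
```

```text
26.825 [0.60361726 0.07416542 0.12624534] axis in tool [0.07776904 0.03166483 0.04975751] yaw -151.23419167657494 F tool [-0.344064    0.1178368   0.25350247] [-3.73151070e-03  5.78867143e-01  1.42746415e+00  6.01574982e-05
  1.12940638e+00 -2.07660426e+00]
[0.5201886  0.06372621 0.03431149] [0.52077916 0.06362426 0.04646491] [(np.int64(103), np.float64(22.32), np.int64(211), np.float64(21.32)), (np.int64(109), np.float64(22.83), np.int64(209), np.float64(21.62)), (np.int64(110), np.float64(21.69), np.int64(209), np.float64(20.84))]
[(0.82, [0.4718, -0.2257, 0.0723]), (0.69, [0.8271, 0.1891, 0.0775]), (0.59, [0.4876, 0.0252, 0.0764]), (0.59, [0.6977, -0.2096, 0.0755]), (0.96, [0.5721, 0.0897, 0.0439]), (0.84, [0.8318, 0.1928, 0.0446]), (0.72, [0.6997, -0.2054, 0.0404]), (0.64, [0.4757, -0.2211, 0.0426])]
[0.52024167 0.06377063 0.03438702] [0.52073075 0.06359203 0.04644793] [(np.int64(103), np.float64(22.17), np.int64(210), np.float64(21.39)), (np.int64(104), np.float64(22.74), np.int64(212), np.float64(21.65)), (np.int64(106), np.float64(21.75), np.int64(212), np.float64(20.87))]
[0.52030753 0.06378086 0.03437035] [0.52075379 0.0636134  0.04648421] [(np.int64(104), np.float64(22.35), np.int64(215), np.float64(21.36)), (np.int64(110), np.float64(22.56), np.int64(215), np.float64(21.63)), (np.int64(107), np.float64(21.7), np.int64(215), np.float64(20.84))]
loupe_mid [([0.521, -0.117, 0.017], 0.87)]
watch_mid [([0.371, 0.16, 0.006], 0.64)]
tray [([0.566, 0.25, -0.006], 0.73)]
driver_grip [([0.699, -0.063, 0.01], 0.75)]
```

View pics/w8.png

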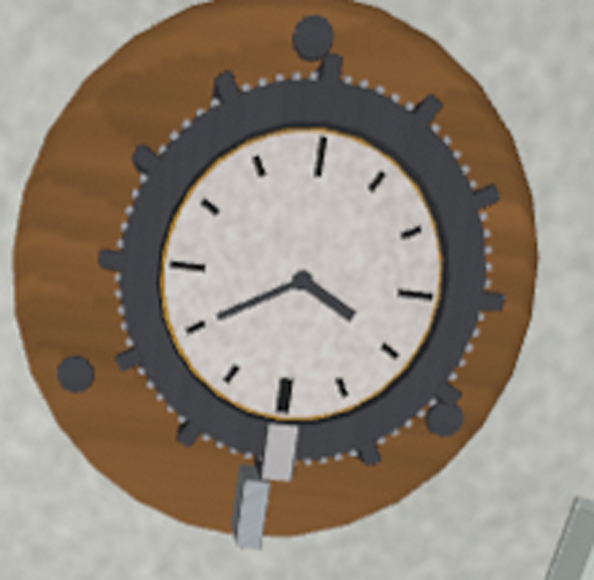

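```bash
python3 -c "
from cell import manip
print(manip.sign_off())"
```

```text
the job is handed in; nothing more can be done
None
```

I rolled the brown holder's ring anticlockwise past its first meeting with the pointer and on for one more full turn. It stopped with the mark lined up for the second time. I pushed on the ribs with the corner of the shut fingers, in two orbiting strokes plus a final nudge of about 3°, then backed off and lifted clear. The job was handed in at about 27 s.

**Last checks**
- **Alignment:** the mark was at 22.2–22.6° and the pointer at 21.3–21.6°, so it is about 1° past. In the last picture the mark looks slightly offset from the pointer; I put that down to viewing angle, since the pointer sits 31 mm lower.
- **Bystanders:** the loupe, pocket watch, tray and screwdriver were all within about 9 mm of where they were first seen. The network is good to about 4 mm and nothing came near them.
- **Forces:** the highest reading was about 14 N.

**What disagreed**
- **First approach:** it touched the rib tops because the shut fingers are wider than the camera view showed. I backed off, and the ring was not noticeably turned.
- **Mark and top camera:** my early bright-pixel measurement of the mark was unreliable because it picked up other bright pixels, so I relied on the network, the pictures and a tightened version of that measurement. The top-camera network's late answer came from an old picture, and I ignored it.

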